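Fit the contents label to the media carrier and hold it pressed home

ROBOT

A 6-joint arm with a two-finger parallel gripper is mounted at the origin on the work surface. World frame = base frame: x ahead of the robot, y to its left, z up, the work surface at z = 0. Lengths are in m, angles in rad, forces in N, time in s.
With the tool pointing down it reaches from about 0.3 to 0.75 m from the base axis. Payload 8.5 kg.
Tool frame: the origin (TCP) lies on the centre line of the jaws, within the pads' length; the fingertips stand 19 mm ahead of it and the grasp point (between the pads) is the TCP; z points along the fingers, y is the line along which they close (so a half turn about z gives the same grasp; the last joint's range is limited). The gripper opens to 88 mm and grips with 3 to 60 N. Pads are 18 mm wide; open, the fingers measure 123 mm over their backs; the gripper's body (75 mm by 187 mm) begins 45 mm behind the grasp point.
Start: joints at [1.041, 0.381, 1.297, -0, 1.464, -0.215], TCP at [0.17, 0.523, 0.258] pointing down, gripper open.
Joint ranges: [-3.11, 3.11], [-0.89, 2.33], [0.22, 2.48], [-1.42, 4.56], [0.17, 2.85], [-2.88, 2.88]. Speed limits (rad/s): [2.39, 2.39, 3.14, 3.14, 3.14, 3.14].

INTERFACE

Orientations are given as a unit quaternion [w, x, y, z].
In Python, from workcell import r gives the robot as it stands.
- The arm moves only by the shell command python3 nudge.py 'ROWS' [FORCE]. ROWS is a JSON object whose key "increments" holds a list of rows, 1 to 5 of them, each of 7 numbers: the finger opening in m, then dx, dy, dz in units of 5 mm, then a rotation vector rx, ry, rz in rad; each row is the pose to reach, as a shift and turn from the pose commanded when the command began, along the tool's axes at that moment; what a row does not reach only later rows make up. A row lasts 1/10 s, in which the tool goes at most 0.05 m and 0.15 rad, less where a joint would pass 70% of its speed; a pose out of reach is approached as far as the arm can. The fingers move at their own pace and stop on an object; FORCE is the grip in N (left out, the last holds). Time passes only in rows, so rows that do not move let the fingers close. It prints the time, the measured TCP pose, the force, the opening and the grip force at its end. Input that does not fit is refused with a message, and nothing moves.
- r.state(): the state, without advancing time (a new reading comes with each control period).
- r.camera(name): name is "side" or "top"; returns a dict with "frame" (384x512x3 uint8, red, green, blue), "vfov" (degrees; the focal length in pixels is half the picture's height over the tangent of half this angle, whatever the lens; pixels are square), "cx", "cy" (the principal point, pixels), "D" ([k1, k2, p1, p2, k3] as OpenCV has them; the pictures are not rectified), "camera_from_world" (4x4, takes a point from world to camera coordinates). Camera axes: x right, y up, looking along -z (the intrinsics and any distortion apply to the point x, -y, -z); pixel columns grow to the right and rows downward; lengths in m; the calibration is good to about 2 mm. A picture is of the moment at which its call begins. There is no depth.
- r.sign_off(): hands the job in; it is judged then, once.
The state is a dict: "time": time; "joint_positions": joint angles; "dq": joint speeds; "joint_torque": joint torques, N m; "ee_pos": TCP position; "orientation": TCP orientation; "wrist_force": force on the tool from outside, world axes, zero at the start; "torque": the same for the moment, N m; "width": finger opening in m; "gripper_force": force on a finger pad.
Only numpy, scipy, OpenCV 4.12 (cv2) and the standard library are available. Lean on these libraries where they do the work, as an engineer would, in place of code of your own. Each camera call takes 0.05 s, during which the arm holds its last target. There are 200 camera calls.

TASK

Swing the media carrier's red-sleeved carry handle up off its label pocket until it clicks into its upright end detent. Then take the blue label holder from the wooden stand and push it down behind the lip of the pocket on the carrier's front, label outwards, until it is fully home against the sprung strip at the pocket's foot, pressing firmly but without forcing it. Finish still holding it pressed home (do not let go: its locking pin goes in next), with the handle still up, the spare holders left in the stand and everything else on the bench left where it is.

Things in the scene. Friction and masses are not known exactly. Their poses are not given: they have to be found in the camera images.
- carrier: White carrier tray, 220 mm deep (x) by 312 wide (y), fixed. Origin: centre of underside; x from its front (roughly facing the robot) to its back. Front wall 54 mm high with an inward-sloping rim to 63; ends rise to 111; four blue-capped bottles in the back half (x over 27 mm), 154 high; two slide mailers in front, 32 high. Grey label pocket on the middle of the front wall's outer face.
- pocket (a point): Centre of the label pocket's mouth, carrier x = -114 mm, y = 0, z = 50; axes as the carrier. A slot 8 mm (x) by 66 (y), open at the top, between front wall and grey lip. Above this point lip, wall rim and slot ends flare out to z = 58 to 63: a funnel about 16 mm wide. At its foot is the sprung strip (cushion), top 18 mm below this point when free, 24 when pressed home.
- cushion (a joint): Travel of the orange, sprung strip at the foot of the pocket, in m: 0 free, 0.006 pressed fully home on its stop. It pushes back with 3 N at the start and 12 N at the end of its travel; let go, it lifts the holder again.
- carrier_handle (a joint): Swing of the carry handle, rad: 0 folded forward, level over the pocket; 1.57 upright; 1.70 end stop, leaning slightly back. Starts at 0 to 0.45 and stays there. It swings stiffly (about 2 N at the sleeve); from about 1.2 rad a ball detent resists (about 4 N); past about 1.6 it snaps to the stop by itself and stays.
- carrier_grip (a point): Centre of the red sleeve on the handle's bar: 18 mm thick, 110 mm long along the carrier's y, 117 mm from the hinge axis; it may turn inside a light grip. Folded level it is 90 mm above the bench, right above the pocket; at the end stop 206 mm above the bench.
- carrier_hinge (a point): Middle of the handle's hinge axis, which runs along the carrier's y, 90 mm above the bench at carrier x = y = 0. Swinging up, the sleeve moves from the carrier's -x side up and back towards +x.
- holder_blue: Label holder to fit: white upright plate 5 mm thick (x), 60 wide (y), with a blue bead 12 mm thick and 12 tall along its top, 75 tall in all, about 60 g. Origin: centre of its foot; x from the label side (-x: paper, blue band) to the back. Starts upright in the stand, label roughly facing the robot. Grip the bead (centre 69 mm up) across its thickness. Fitted, its x points as the carrier's x.
- holder_yellow: Yellow-beaded label holder. Same size and shape as the blue one; a spare standing in the stand, to be left there.
- holder_green: Green-beaded label holder. Same size and shape as the blue one; a spare standing in the stand, to be left there.
- stand: Wooden stand, 190 mm (x) by 80 (y), fixed; origin: centre of its underside. Three places at x = -65, 0, 65 mm, each a pair of grey fins 68 mm wide, up to 34 mm above the bench, 7.6 mm apart; the holders stand between them on the 12 mm thick base, their x along the stand's x; beads 53 mm apart.
- media_bottle: Bystander: capped bottle, 66 mm across, 140 mm tall; origin at the centre of its foot.
- oil_bottle: Bystander: small bottle, 32 mm across, 75 mm tall; origin at the centre of its foot.
- slide_box: Bystander: green slide box 85 x 170 x 26 mm; origin at the centre of its underside.
- petri_stack: Bystander: stack of three closed dishes, 92 mm across, 44 mm tall; origin at the centre of its underside.
- marker: Bystander: white and red marker pen lying flat, 143 mm long, 12 mm thick; origin on its underside.
- mouse: Bystander: grey computer mouse 105 x 60 x 32 mm; origin at the centre of its underside.

How it is judged:
By the outcome, as a careful person would: the job done as asked, in the order asked, and still so for the second after the job is handed in, while the arm keeps its last pose, push and grip.
It also fails if it takes over 67 s, if anything falls off the work surface, if the arm or the gripper's body presses on something with over 40 N, if the wrist force passes 120 N, or if a joint passes its speed limit or range.

## Working session

There is one attempt and no reset: what is moved stays moved. The work goes in short steps, Python scripts to look and compute and a shell command to move; the robot and the scene stay as the last step left them, time stands still between calls to the robot, and variables do not carry over. Pictures are saved under pics/ and viewed, at most 10 in all, crops included, and the job is handed in when it is done.

```bash
ls; mkdir -p pics
python3 - <<'E'
from workcell import r
import cv2,pickle
for n in("side","top"):
    c=r.camera(n); pickle.dump(c,open(f"pics/{n}0.pkl","wb"))
    cv2.imwrite(f"pics/{n}0.png",cv2.resize(c["frame"][:,:,::-1],(800,600),interpolation=cv2.INTER_CUBIC))
    print(n,{k:v for k,v in c.items() if k!="frame"})
print(r.state())
E
```

```text
nudge.py
pics
workcell.py
side {'vfov': 51.36196811836596, 'cx': 253.34398107612915, 'cy': 194.13723865236594, 'D': array([-0.01624596,  0.        ,  0.        ,  0.        ,  0.        ]), 'camera_from_world': array([[-0.73761761, -0.6751856 ,  0.00668417,  0.41059555],
       [ 0.48194639, -0.51952535,  0.70556437, -0.395117  ],
       [-0.47291431,  0.52365811,  0.70861431, -1.0183032 ],
       [ 0.        ,  0.        ,  0.        ,  1.        ]])}
top {'vfov': 43.47760573150294, 'cx': 254.70564809892971, 'cy': 196.83348873054396, 'D': array([0.01787626, 0.        , 0.        , 0.        , 0.        ]), 'camera_from_world': array([[-4.26646675e-03, -9.99891966e-01,  1.40660369e-02,
        -7.87735243e-02],
       [ 9.80396846e-01, -1.41157997e-03,  1.97027997e-01,
        -6.15800414e-01],
       [-1.96986856e-01,  1.46309116e-02,  9.80296953e-01,
        -1.59672707e+00],
       [ 0.00000000e+00,  0.00000000e+00,  0.00000000e+00,
         1.00000000e+00]])}
{'time': 0.1, 'joint_positions': array([ 1.04070891e+00,  3.81159317e-01,  1.29811292e+00,  1.81784548e-05,
        1.46360794e+00, -2.15258899e-01]), 'dq': array([-0.00031214, -0.00146837, -0.00304646, -0.00092299,  0.000458  ,
       -0.00199025]), 'joint_torque': array([ 4.83541735e-03, -4.38645709e+01, -2.24914438e+01,  7.15394388e-02,
        3.41994152e-02, -5.53215330e-05]), 'ee_pos': array([0.17017864, 0.52279155, 0.25720732]), 'orientation': array([-2.42813141e-04,  1.56765897e-01,  9.87635580e-01, -5.96280026e-04]), 'wrist_force': array([-0.19592087,  0.21076875,  0.13460078]), 'torque': array([ 0.00373716, -0.00452753, -0.05161081]), 'gripper_force': 0.0, 'width': 0.08802104970284637}
```
View pics/side0.png

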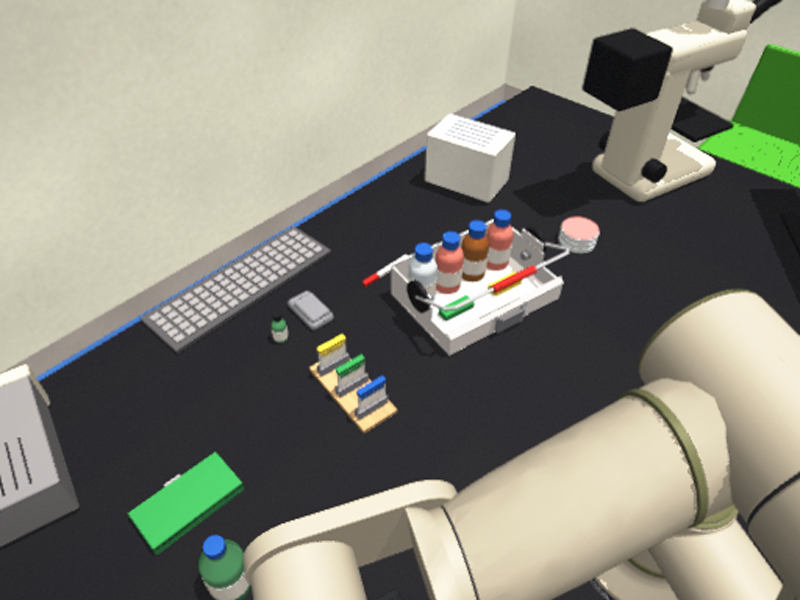

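View pics/top0.png

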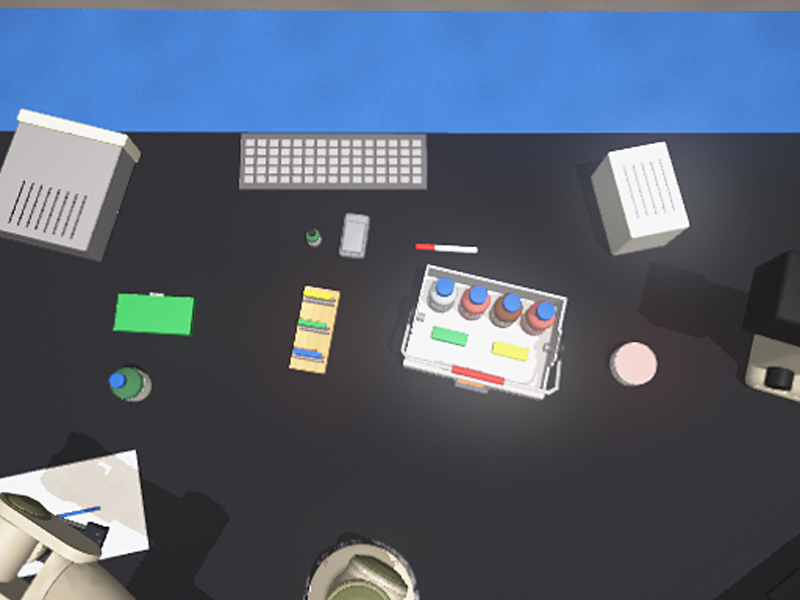

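Side: sleeve near (515,278), pocket (508,318), blue holder (372,388). Top: sleeve (478,376), pocket (471,385), blue bead (308,354). Next, enlarged crops.

Run:
```python
import cv2,pickle,numpy as np
F={n:pickle.load(open(f"pics/{n}0.pkl","rb"))["frame"][:,:,::-1] for n in("side","top")}
def crop(n,x,y,w,h,s):
    a=cv2.resize(F[n][y:y+h,x:x+w],None,fx=s,fy=s,interpolation=cv2.INTER_CUBIC)
    for k in range(0,w,10): cv2.line(a,(k*s,0),(k*s,6 if k%50 else 14),(255,0,255),1)
    for k in range(0,h,10): cv2.line(a,(0,k*s),(6,k*s),(255,0,255),1)
    return a
cv2.imwrite("pics/c1.png",crop("side",240,130,130,98,6))
cv2.imwrite("pics/c2.png",crop("top",250,165,120,95,6))
cv2.imwrite("pics/c3.png",np.hstack([crop("side",195,205,66,75,6),crop("top",175,175,66,75,6)]))
```

View pics/c1.png

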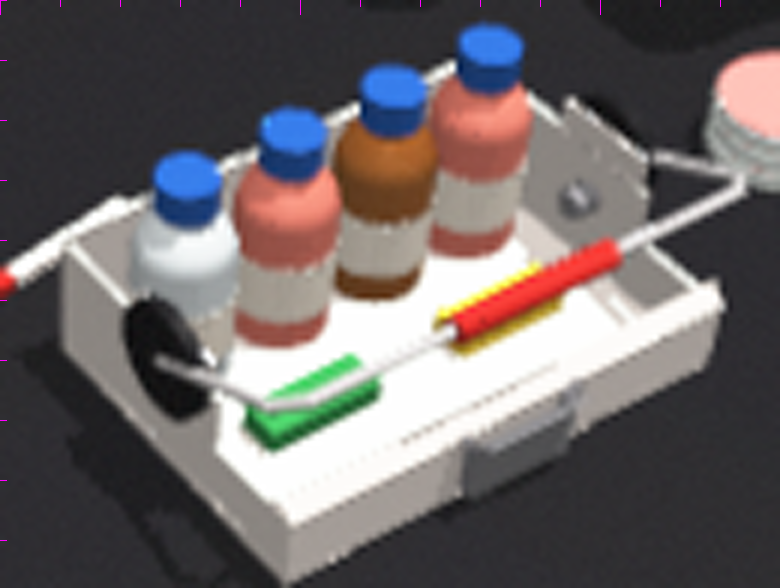

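View pics/c2.png

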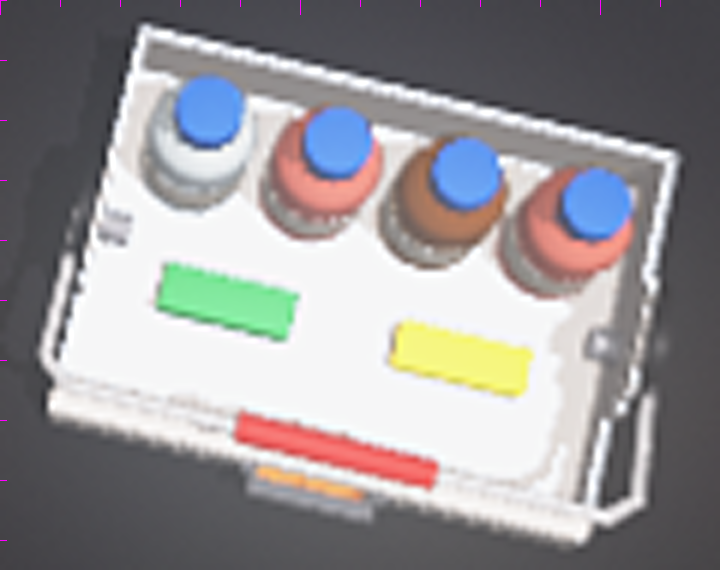

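View pics/c3.png

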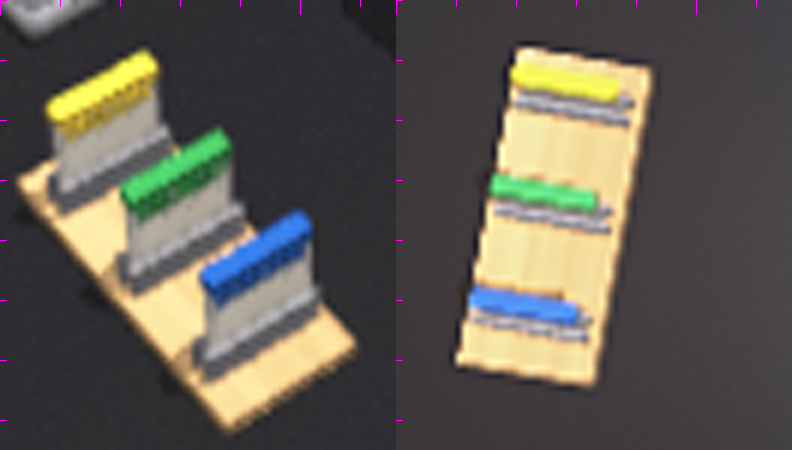

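Side crop: sleeve from (457,330) to (617,254), pocket lip (465–580, 390–500). Top crop: sleeve (237,427)–(436,473), orange strip about (310,483). Blue bead: side (205–310, 215–300), top panel (470–578, 300). I'll fit box/cylinder silhouettes to both views.

```bash
cat > H.py <<'E'
import cv2,numpy as np
from scipy.optimize import minimize
def proj(c,P):
    P=np.atleast_2d(P); T=c["camera_from_world"]; q=(P@T[:3,:3].T+T[:3,3])*[1,-1,-1]
    h=c["frame"].shape[0]; f=h/2/np.tan(np.radians(c["vfov"])/2)
    K=np.array([[f,0,c["cx"]],[0,f,c["cy"]],[0,0,1.]])
    return cv2.projectPoints(q,np.zeros(3),np.zeros(3),K,np.array(c["D"]))[0][:,0]
def tri(cs,ps):
    from scipy.optimize import least_squares
    s=least_squares(lambda X:np.concatenate([proj(c,X)[0]-p for c,p in zip(cs,ps)]),[.5,.1,.05]); return s.x,np.abs(s.fun).max()
def mask(c,col,roi):
    h=cv2.cvtColor(c["frame"],cv2.COLOR_RGB2HSV).astype(int); H,S,V=h[...,0],h[...,1],h[...,2]
    m=((H<6)|(H>174))&(S>165)&(V>120) if col=="red" else (abs(H-109)<12)&(S>130)&(V>60)
    o=np.zeros(m.shape); x,y,w,hh=roi; o[y:y+hh,x:x+w]=m[y:y+hh,x:x+w]; return o
def cover(c,P,S=8):
    p=proj(c,P); h,w=c["frame"].shape[:2]; im=np.zeros((h*S,w*S),np.float32)
    hull=cv2.convexHull(((p+.5)*S-.5).astype(np.float32)*16)
    cv2.fillConvexPoly(im,np.round(hull).astype(np.int32),1.,shift=4)
    return cv2.resize(im,(w,h),interpolation=cv2.INTER_AREA)
def R(a): return np.array([[np.cos(a),-np.sin(a),0],[np.sin(a),np.cos(a),0],[0,0,1]])
bead=np.array([[x,y,z] for x in(-.006,.006) for y in(-.03,.03) for z in(-.006,.006)])
t=np.linspace(0,2*np.pi,16,0)
sleeve=np.array([[.009*np.cos(a),y,.009*np.sin(a)] for a in t for y in(-.055,.055)])
def fit(cs,ms,shape,x0):
    g=lambda x:sum(((cover(c,shape@R(x[3]).T+x[:3])-m)**2).sum() for c,m in zip(cs,ms))
    x=np.array(x0,float)
    for k in range(3):
        s=minimize(g,x,method="Nelder-Mead",options=dict(initial_simplex=np.vstack([x]+[x+d for d in np.diag([.006,.006,.006,.08])/(k+1)]),xatol=1e-4,fatol=.02,maxiter=150)); x=s.x
    return x,s.fun,[m.sum() for m in ms]
E
python3 - <<'E'
import pickle; from H import *
cs=[pickle.load(open(f"pics/{n}0.pkl","rb")) for n in("side","top")]
for c in cs: print("campos",-c["camera_from_world"][:3,:3].T@c["camera_from_world"][:3,3])
o=lambda x,y,a,b:np.array([(x+.5)/6-.5+a,(y+.5)/6-.5+b])
S=lambda x,y:o(x,y,240,130); T=lambda x,y:o(x,y,250,165)
b=tri(cs,[o(258,252,195,205),o(523-396,303,175,175)]); print("bead",b)
s=tri(cs,[S(537,292),T(336,450)]); print("sleeve",s)
print("backcorner",tri(cs,[S(65,245),T(143,27)]), "lip+y", tri(cs,[S(465,445),T(250,488)]),"lip-y",tri(cs,[S(578,392),T(372,512)]))
ms=[mask(cs[0],"blue",(220,235,35,30)),mask(cs[1],"blue",(180,218,35,20))]
print("bead fit",fit(cs,ms,bead,[*b[0],-.15]))
ms=[mask(cs[0],"red",(305,160,50,40)),mask(cs[1],"red",(280,228,50,25))]
x,f,n=fit(cs,ms,sleeve,[*s[0],-.25]); print("sleeve fit",x,f,n)
a=np.arcsin((x[2]-.09)/.117); O=x[:3]+R(x[3])@[.117*np.cos(a),0,0]; O[2]=0
print("angle",a,"carrier",O,"pocket",O+R(x[3])@[-.114,0,.05])
for n,P in dict(frontbot_py=[-.11,.156,0],lip_l=[-.122,.037,.058],lip_r=[-.122,-.037,.058],backcor=[.11,.156,.07]).items():
    q=[proj(c,O+R(x[3])@P)[0] for c in cs]; print(n,(q[0]-[240,130])*6,(q[1]-[250,165])*6)
E
```

```text
campos [0.01171757 0.60519764 0.99762021]
campos [ 0.28885845 -0.05627269  1.68770464]
bead (array([0.51332565, 0.11682001, 0.08342799]), np.float64(0.47324022412178124))
sleeve (array([ 0.45766469, -0.24350042,  0.1398733 ]), np.float64(0.43859801428590117))
backcorner (array([ 0.70648646, -0.14571251,  0.08586898]), np.float64(0.44816494322657263)) lip+y (array([ 0.45256484, -0.20106398,  0.05645116]), np.float64(1.7448841259247843)) lip-y (array([ 0.43354901, -0.27159539,  0.05993087]), np.float64(0.2328282566778057))
bead fit (array([ 0.51326596,  0.11486241,  0.07829831, -0.12490236]), np.float64(28.55224609375), [np.float64(121.0), np.float64(58.0)])
sleeve fit [ 0.45815037 -0.24437616  0.13986705 -0.18807636] 224.67822265625 [np.float64(127.0), np.float64(0.0)]
angle 0.44030354735908894 carrier [ 0.56212476 -0.26416516  0.        ] pocket [ 0.45013507 -0.24285064  0.05      ]
frontbot_py [293.18908338 598.18627662] [ 44.45331021 433.17735492]
lip_l [482.676249   442.42768264] [249.87041044 480.98968281]
lip_r [579.86749087 385.00629821] [379.16565616 505.21727846]
backcor [ 52.02294706 280.41902983] [116.06079618  45.78916362]
```

```bash
sed -i 's/(S>165)/(S>120)/; s/(S>130)&(V>60)/(S>100)\&(V>50)/' H.py
python3 - <<'E'
import pickle; from H import *
cs=[pickle.load(open(f"pics/{n}0.pkl","rb")) for n in("side","top")]
ms=[mask(cs[0],"blue",(220,235,35,30)),mask(cs[1],"blue",(180,218,35,20))]
print("bead fit",fit(cs,ms,bead,[.513,.116,.08,-.13]))
ms=[mask(cs[0],"red",(305,160,50,40)),mask(cs[1],"red",(280,228,50,25))]
x,f,n=fit(cs,ms,sleeve,[.4577,-.2435,.14,-.25]); print("sleeve fit",x,f,n)
a=np.arcsin((x[2]-.09)/.117); O=x[:3]+R(x[3])@[.117*np.cos(a),0,0]; O[2]=0
print("angle",a,"carrier",O,"pocket",O+R(x[3])@[-.114,0,.05])
for n,P in dict(frontbot_py=[-.11,.156,0],lip_l=[-.122,.037,.058],lip_r=[-.122,-.037,.058],backcor=[.11,.156,.07]).items():
    q=[proj(c,O+R(x[3])@P)[0] for c in cs]; print(n,(q[0]-[240,130])*6,(q[1]-[250,165])*6)
E
```

```text
bead fit (array([ 0.51328933,  0.11550653,  0.07879244, -0.12265349]), np.float64(26.9775390625), [np.float64(130.0), np.float64(65.0)])
sleeve fit [ 0.4585542  -0.24276003  0.1400282  -0.23222268] 98.572021484375 [np.float64(173.0), np.float64(147.0)]
angle 0.44182666524108694 carrier [ 0.56147992 -0.26710084  0.        ] pocket [ 0.45054    -0.24086476  0.05      ]
frontbot_py [282.53155698 591.71180638] [ 43.74590727 421.10261335]
lip_l [477.39110516 442.4931808 ] [246.27633237 477.32025213]
lip_r [578.82893332 388.48473239] [374.48912192 507.21835202]
backcor [ 56.37305308 268.4497345 ] [131.75402195  37.24641221]
```

```bash
cat > go.py <<'E'
# usage: go.py x y z heading(of tool y, world rad, tool down) -> shift and turn in the tool's axes
import sys,numpy as np; from workcell import r; from scipy.spatial.transform import Rotation as Q
s=r.state(); A=Q.from_quat(np.roll(s["orientation"],-1)); x,y,z,h=map(float,sys.argv[1:5])
yv=np.array([np.cos(h),np.sin(h),0]); zv=np.array([0,0,-1.]); B=Q.from_matrix(np.c_[np.cross(yv,zv),yv,zv])
np.set_printoptions(suppress=True,precision=4)
print("shift",A.inv().apply(np.array([x,y,z])-s["ee_pos"]),"turn",(A.inv()*B).as_rotvec(),"j",s["joint_positions"],"t",s["time"])
E
python3 go.py .4585 -.2428 .24 -.24
```

```text
shift [-0.5112 -0.6387  0.0179] turn [-0.0012  0.0007  1.496 ] j [ 1.0407  0.3812  1.2981  0.      1.4636 -0.2153] t 0.1
```

Units first: shifts go in units of 5 mm. So -0.15 m is -30, -0.0375 m is -7.5.

```bash
python3 nudge.py '{"increments": [[0.088, -6, -7.5, 0, 0, 0, 0], [0.088, -12, -15, 0, 0, 0, 0], [0.088, -18, -22.5, 0, 0, 0, 0], [0.088, -24, -30, 0, 0, 0, 0], [0.088, -30, -37.5, 0, 0, 0, 0]]}' && python3 nudge.py '{"increments": [[0.05, -6, -7.5, 0, 0, 0, 0], [0.05, -12, -15, 0, 0, 0, 0], [0.05, -18, -22.5, 0, 0, 0, 0], [0.05, -24, -30, 0, 0, 0, 0], [0.05, -30, -37.5, 0, 0, 0, 0]]}' && python3 nudge.py '{"increments": [[0.05, -6, -7.5, 0, 0, 0, 0], [0.05, -12, -15, 0, 0, 0, 0], [0.05, -18, -22.5, 0, 0, 0, 0], [0.05, -24, -30, 0, 0, 0, 0], [0.05, -30, -37.5, 0, 0, 0, 0]]}'; python3 go.py .4585 -.2428 .22 -.24
```

```text
time: 0.6
ee_pos: [0.2548, 0.2965, 0.2576]
orientation: [-0.0, 0.156, 0.988, -0.0]
wrist_force: [1.0, 0.6, 1.1]
width: 0.0877
gripper_force: 0.0
time: 1.1
ee_pos: [0.3395, 0.0716, 0.2578]
orientation: [0.0, 0.157, 0.988, 0.0]
wrist_force: [2.1, 0.4, 0.6]
width: 0.051
gripper_force: 0.0
time: 1.6
ee_pos: [0.4242, -0.1533, 0.2576]
orientation: [-0.0, 0.157, 0.988, 0.0]
wrist_force: [-0.1, 0.4, 0.7]
width: 0.0501
gripper_force: 0.0
shift [-0.0604 -0.0744  0.0375] turn [-0.0001 -0.0004  1.4953] j [-0.6105  0.2069  1.553   0.0001  1.3821 -1.8658] t 1.6
```

To row units: -0.074 m is -14.8, -0.06 m is -12.

```bash
python3 nudge.py '{"increments": [[0.05, -6, -7.4, 0, 0, 0, 0.15], [0.05, -12, -14.8, 0, 0, 0, 0.3], [0.05, -12, -14.8, 0, 0, 0, 0.45], [0.05, -12, -14.8, 0, 0, 0, 0.6], [0.05, -12, -14.8, 0, 0, 0, 0.75]]}' && python3 nudge.py '{"increments": [[0.05, 0, 0, 0, 0, 0, 0.15], [0.05, 0, 0, 0, 0, 0, 0.3], [0.05, 0, 0, 0, 0, 0, 0.45], [0.05, 0, 0, 0, 0, 0, 0.6], [0.05, 0, 0, 0, 0, 0, 0.745]]}'; python3 go.py .4585 -.2428 .14 -.24
```

```text
time: 2.1
ee_pos: [0.458, -0.2405, 0.2572]
orientation: [-0.001, 0.511, 0.86, 0.0]
wrist_force: [0.4, 0.3, -0.2]
width: 0.0499
gripper_force: 0.0
time: 2.6
ee_pos: [0.458, -0.2401, 0.2574]
orientation: [-0.0, 0.788, 0.615, -0.0]
wrist_force: [-0.1, 0.5, -0.6]
width: 0.0499
gripper_force: 0.0
shift [-0.0026  0.0012  0.1174] turn [-0.0007 -0.0003 -0.0051] j [-0.712   0.3235  1.3869 -0.      1.4319 -0.4669] t 2.6
```

```bash
python3 nudge.py '{"increments": [[0.05, -0.4, 0, 10, 0, 0, 0], [0.05, -0.4, 0.2, 18, 0, 0, 0], [0.05, -0.4, 0.2, 23.4, 0, 0, 0], [0.05, -0.4, 0.2, 23.4, 0, 0, 0]]}' && python3 nudge.py '{"increments": [[0.01, 0, 0, 0, 0, 0, 0], [0.01, 0, 0, 0, 0, 0, 0], [0.01, 0, 0, 0, 0, 0, 0], [0.01, 0, 0, 0, 0, 0, 0], [0.01, 0, 0, 0, 0, 0, 0]]}' 10; python3 -c "from workcell import r;s=r.state();print(s['ee_pos'],s['wrist_force'],s['width'],s['gripper_force'])"
```

```text
time: 3.0
ee_pos: [0.4573, -0.2413, 0.1376]
orientation: [-0.004, 0.786, 0.618, -0.001]
wrist_force: [0.2, 0.6, 0.1]
width: 0.0503
gripper_force: 0.0
time: 3.5
ee_pos: [0.4592, -0.2426, 0.1414]
orientation: [0.001, 0.786, 0.618, 0.0]
wrist_force: [4.1, -1.1, -1.4]
width: 0.0173
gripper_force: 10.0
[ 0.45924625 -0.24261014  0.14136508] [ 4.08960579 -1.09467133 -1.41751221] 0.017269911249473642 9.999185241758823
```

To row units: -0.045 m is -9, 0.038 m is 7.6.

```bash
python3 nudge.py '{"increments": [[0.01, 0, 1.4, -2.6, 0, 0, 0], [0.01, 0, 3.2, -5.2, 0, 0, 0], [0.01, 0, 5.4, -7.4, 0, 0, 0], [0.01, 0, 7.6, -9, 0, 0, 0], [0.01, 0, 7.6, -9, 0, 0, 0]]}' && python3 nudge.py '{"increments": [[0.01, 0, 2.6, -1.6, 0, 0, 0], [0.01, 0, 5.2, -2.8, 0, 0, 0], [0.01, 0, 7.4, -3.6, 0, 0, 0], [0.01, 0, 9.6, -4, 0, 0, 0], [0.01, 0, 9.6, -4, 0, 0, 0]]}'; python3 go.py .5708 -.27 .206 -.24
```

```text
time: 4.0
ee_pos: [0.4952, -0.2515, 0.1882]
orientation: [0.0, 0.786, 0.618, -0.001]
wrist_force: [-11.5, 1.6, 14.6]
width: 0.018
gripper_force: 10.0
time: 4.5
ee_pos: [0.5429, -0.2633, 0.207]
orientation: [0.001, 0.786, 0.618, -0.0]
wrist_force: [-0.6, -3.5, 5.2]
width: 0.0174
gripper_force: 10.0
shift [0.0001 0.0287 0.0011] turn [0.0018 0.0015 0.0011] j [-0.6472  0.5113  1.2281 -0.0006  1.3999 -0.4083] t 4.5
```

To row units: 0.035 m is 7, 0.032 m is 6.4.

```bash
python3 nudge.py '{"increments": [[0.01, 0, 1.8, -0.2, 0, 0, 0], [0.01, 0, 3.4, -0.2, 0, 0, 0], [0.01, 0, 5, -0.2, 0, 0, 0], [0.01, 0, 6.4, 0, 0, 0, 0], [0.01, 0, 7, 0, 0, 0, 0]]}' && python3 nudge.py '{"increments": [[0.01, 0, 0, 0, 0, 0, 0], [0.01, 0, 0, 0, 0, 0, 0]]}'
python3 - <<'E'
from workcell import r; import pickle
for n in("side","top"): pickle.dump(r.camera(n),open(f"pics/{n}1.pkl","wb"))
E
```

```text
time: 5.0
ee_pos: [0.5768, -0.2715, 0.2054]
orientation: [0.0, 0.786, 0.618, -0.0]
wrist_force: [-2.9, -4.1, 2.3]
width: 0.0172
gripper_force: 9.7
time: 5.2
ee_pos: [0.5762, -0.2713, 0.2054]
orientation: [0.0, 0.786, 0.618, -0.0]
wrist_force: [0.4, -6.4, -1.4]
width: 0.0164
gripper_force: 10.0
```

```bash
python3 nudge.py '{"increments": [[0.05, 0, 0, 0, 0, 0, 0], [0.05, 0, 0, 0, 0, 0, 0], [0.05, 0, 0, -4, 0, 0, 0], [0.05, 0, 0, -12, 0, 0, 0], [0.05, 0, 0, -18, 0, 0, 0]]}' && python3 nudge.py '{"increments": [[0.05, 10, 0, 0, 0, 0, 0], [0.05, 20, 0, 0, 0, 0, 0], [0.05, 30, 0, 0, 0, 0, 0], [0.05, 40, 0, 0, 0, 0, 0], [0.05, 50, 0, 0, 0, 0, 0]]}'
python3 - <<'E'
from workcell import r; import pickle; from H import *
cs=[r.camera(n) for n in("side","top")]
for n,c in zip(("side","top"),cs): pickle.dump(c,open(f"pics/{n}2.pkl","wb"))
a=cs[0]["frame"][100:240,240:373]; b=cs[1]["frame"][140:280,240:373]
cv2.imwrite("pics/d.png",cv2.resize(np.hstack([a,b])[:,:,::-1],None,fx=3,fy=3,interpolation=cv2.INTER_CUBIC))
E
```

```text
time: 5.8
ee_pos: [0.5762, -0.2704, 0.2976]
orientation: [-0.0, 0.786, 0.618, 0.0]
wrist_force: [-0.4, -0.3, -0.1]
width: 0.0496
gripper_force: 0.0
time: 6.3
ee_pos: [0.6352, -0.0256, 0.2957]
orientation: [-0.001, 0.786, 0.618, 0.0]
wrist_force: [0.2, 0.4, -0.8]
width: 0.05
gripper_force: 0.0
```

View pics/d.png

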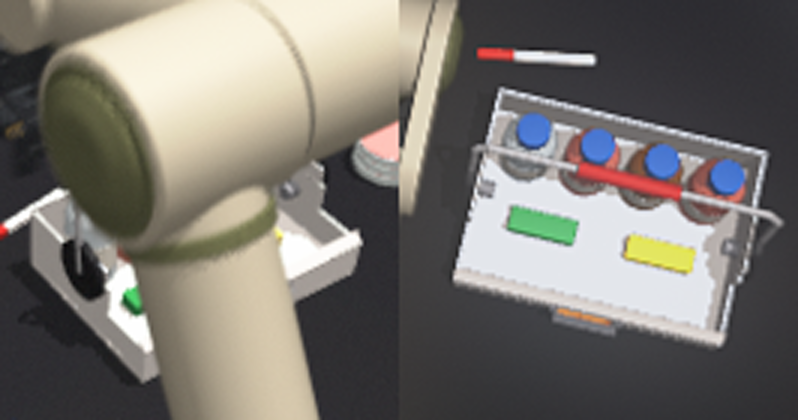

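Handle is up: sleeve at about (628,181) in the top half, with the pocket and orange strip at (583,317) clear. Check the angle and get the move to the bead.

```bash
python3 - <<'E'
import pickle; from H import *
c=pickle.load(open("pics/top2.pkl","rb")); a=-.24; O=np.array([.5615,-.267,0])
t=lambda p:(p-[240,140])*3+[399,0]
m=mask(c,"red",(290,185,60,30)); ys,xs=np.nonzero(m); print("sleeve seen",t(np.array([xs.mean(),ys.mean()])))
for th in(1.4,1.55,1.7): print(th,t(proj(c,O+R(a)@[-.117*np.cos(th),0,.09+.117*np.sin(th)])[0]))
h=cv2.cvtColor(c["frame"],cv2.COLOR_RGB2HSV).astype(int); m=(abs(h[...,0]-14)<7)&(h[...,1]>100)&(h[...,2]>120); m[:235]=0;m[255:]=0;m[:,:285]=0;m[:,320:]=0
ys,xs=np.nonzero(m); print("orange",t(np.array([xs.mean(),ys.mean()])),len(xs),np.cov(xs,ys))
q=t(proj(c,[O+R(a)@[-.114+d,y,.032] for d in(-.004,.004) for y in(-.033,0,.033)])); print(q)
E
python3 go.py .5133 .1155 .18 -.123
```

```text
sleeve seen [630.6 178.7]
1.4 [619.69232249 212.16336195]
1.55 [623.41553528 195.86522973]
1.7 [626.79301521 180.03426415]
orange [582. 315.] 29 [[23.42857143  5.71428571]
 [ 5.71428571  1.64285714]]
[[609.6327283  326.45702792]
 [581.52652448 319.67364718]
 [553.46348416 312.90233316]
 [611.10299033 319.66280955]
 [583.02249872 312.89093041]
 [554.98510779 306.13099039]]
shift [ 0.1054 -0.1506  0.116 ] turn [-0.0008 -0.002  -0.1089] j [-0.221   0.5188  0.9585  0.0019  1.6651  0.0111] t 6.4
```

To row units: 0.05 m is 10, -0.1505 m is -30.1.

```bash
python3 nudge.py '{"increments": [[0.04, 5.2, -7.6, 0, 0, 0, -0.05], [0.04, 10.4, -15, 2, 0, 0, -0.109], [0.04, 15.8, -22.6, 10, 0, 0, -0.109], [0.04, 21.1, -30.1, 18, 0, 0, -0.109], [0.04, 21.1, -30.1, 20, 0, 0, -0.109]]}'
python3 - <<'E'
from workcell import r; from H import *
s=r.state(); print(s["ee_pos"])
cs=[r.camera(n) for n in("side","top")]
t=[proj(c,[[.5133,.1155,.081],[.5133,.1155,.087]]) for c in cs]; print(t)
a=cs[0]["frame"][170:290,165:298]; b=cs[1]["frame"][140:260,140:273]
cv2.imwrite("pics/e.png",cv2.resize(np.hstack([a,b])[:,:,::-1],None,fx=3,fy=3,interpolation=cv2.INTER_CUBIC))
E
```

```text
time: 6.9
ee_pos: [0.5112, 0.1118, 0.1944]
orientation: [-0.001, 0.751, 0.66, -0.001]
wrist_force: [0.3, -0.4, -0.1]
width: 0.0397
gripper_force: 0.0
[0.51121076 0.11175073 0.19437708]
[array([[237.46850308, 246.71847047],
       [237.42307947, 245.43175544]]), array([[196.51591325, 225.66338823],
       [196.32864609, 225.41517956]])]
```

View pics/e.png

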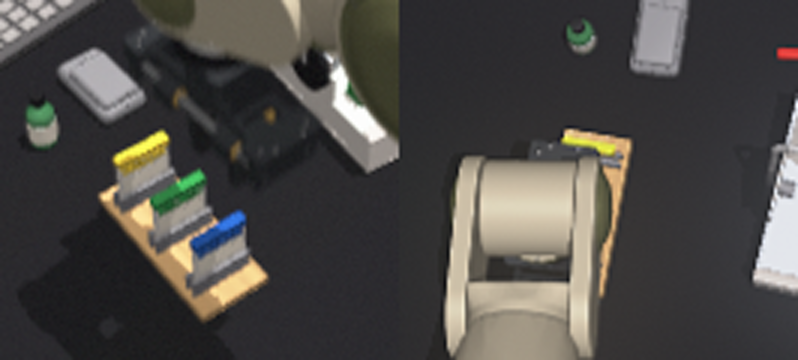

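Gripper hangs over the holders; in the side half the bead is at (218,235), matching the projection of my estimate. Descend.

```bash
python3 nudge.py '{"increments": [[0.04, 0, 0, 0, 0, 0, 0]]}' >/dev/null; python3 go.py .5133 .1155 .081 -.123
```

```text
shift [ 0.0056 -0.0023  0.1155] turn [ 0.0007 -0.0001 -0.0069] j [-0.0153  0.3934  1.4661 -0.      1.2814  0.1145] t 7.1
```

```bash
python3 nudge.py '{"increments": [[0.04, 1.1, -0.5, 6, 0, 0, -0.007], [0.04, 1.1, -0.5, 12, 0, 0, -0.007], [0.04, 1.1, -0.5, 18, 0, 0, -0.007], [0.04, 1.1, -0.5, 23.1, 0, 0, -0.007], [0.04, 1.1, -0.5, 23.1, 0, 0, -0.007]]}' && python3 go.py .5133 .1155 .081 -.123 && python3 nudge.py '{"increments": [[0.005, 0, 0, 0, 0, 0, 0], [0.005, 0, 0, 0, 0, 0, 0], [0.005, 0, 0, 0, 0, 0, 0], [0.005, 0, 0, 0, 0, 0, 0], [0.005, 0, 0, 0, 0, 0, 0]]}' 10; python3 go.py .5133 .1155 .081 -.123
```

```text
time: 7.6
ee_pos: [0.5127, 0.1147, 0.0789]
orientation: [-0.001, 0.75, 0.662, -0.001]
wrist_force: [0.4, -0.5, 0.4]
width: 0.04
gripper_force: 0.0
shift [ 0.0009  0.0004 -0.0021] turn [-0.003   0.0004 -0.0015] j [-0.0055  0.5433  1.6141 -0.0001  0.9873  0.1191] t 7.6
time: 8.1
ee_pos: [0.5131, 0.1158, 0.0813]
orientation: [0.001, 0.749, 0.662, 0.001]
wrist_force: [0.2, -2.0, 7.0]
width: 0.0115
gripper_force: 10.0
shift [-0.0002  0.0002  0.0003] turn [ 0.0025 -0.0002  0.0001] j [-0.0033  0.5387  1.6136 -0.0002  0.9868  0.1196] t 8.1
```

To row units: -0.08 m is -16, -0.04 m is -8.

```bash
python3 nudge.py '{"increments": [[0.005, 0, 0, 0, 0, 0, 0], [0.005, 0, 0, 0, 0, 0, 0], [0.005, 0, 0, -3, 0, 0, 0], [0.005, 0, 0, -8, 0, 0, 0], [0.005, 0, 0, -16, 0, 0, 0]]}' 30 && python3 nudge.py '{"increments": [[0.005, 0, 0, -6, 0, 0, 0], [0.005, 0, 0, -10, 0, 0, 0], [0.005, 0, 0, -10, 0, 0, 0]]}'; python3 go.py .4508 -.2399 .2 -.24;  python3 - <<'E'
from workcell import r; from H import *
cs=[r.camera(n) for n in("side","top")]
a=cs[0]["frame"][130:280,150:330]
cv2.imwrite("pics/f.png",cv2.resize(a[:,:,::-1],None,fx=4,fy=4,interpolation=cv2.INTER_CUBIC))
E
```

```text
time: 8.6
ee_pos: [0.5114, 0.1158, 0.1598]
orientation: [-0.002, 0.749, 0.662, -0.002]
wrist_force: [0.5, 0.1, -0.4]
width: 0.0114
gripper_force: 30.0
time: 8.9
ee_pos: [0.5131, 0.1159, 0.2127]
orientation: [0.002, 0.749, 0.662, 0.002]
wrist_force: [0.8, -0.6, -0.3]
width: 0.0115
gripper_force: 30.0
shift [-0.3608 -0.0184  0.0124] turn [ 0.0052 -0.001   0.1172] j [-0.0031  0.3752  1.4439  0.      1.3173  0.1197] t 8.9
```

View pics/f.png

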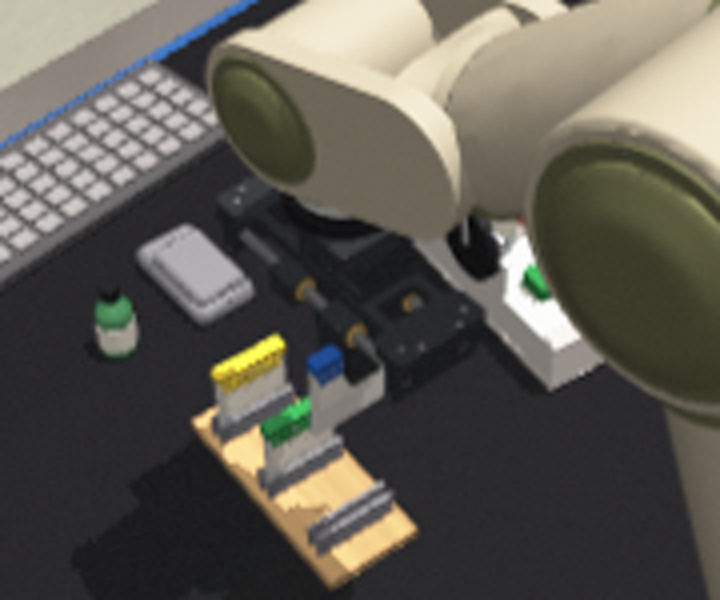

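The blue holder (bead at (325,362)) is in the gripper, its stand place is empty, and the spares stand undisturbed. Carry it over the pocket.

```bash
python3 nudge.py '{"increments": [[0.005, -9, -0.4, 0, 0, 0, 0], [0.005, -18, -0.8, 0, 0, 0, 0], [0.005, -27, -1.2, 0, 0, 0, 0], [0.005, -36, -1.8, 0, 0, 0, 0], [0.005, -45, -2.4, 0, 0, 0, 0]]}' && python3 nudge.py '{"increments": [[0.005, -9, -0.4, 0, 0, 0, 0.04], [0.005, -18, -0.8, 0, 0, 0, 0.08], [0.005, -24, -1.2, 0, 0, 0, 0.117], [0.005, -27.2, -1.3, 0, 0, 0, 0.117], [0.005, -27.2, -1.3, 0, 0, 0, 0.117]]}'>/dev/null && python3 nudge.py '{"increments": [[0.005, 0, 0, 2.4, 0, 0, 0], [0.005, 0, 0, 2.4, 0, 0, 0]]}';  python3 go.py .4508 -.2399 .15 -.24
```

```text
time: 9.5
ee_pos: [0.4717, -0.1074, 0.2086]
orientation: [-0.001, 0.749, 0.662, -0.001]
wrist_force: [0.9, 0.0, -0.3]
width: 0.0112
gripper_force: 30.0
time: 10.2
ee_pos: [0.4495, -0.2383, 0.1968]
orientation: [-0.002, 0.786, 0.618, -0.0]
wrist_force: [-0.5, -0.5, -0.8]
width: 0.0113
gripper_force: 30.0
shift [-0.0014  0.0018  0.0468] turn [-0.0031 -0.0019  0.0021] j [-0.7206  0.366   1.5104  0.0003  1.2688 -0.4828] t 10.2
```

```bash
python3 nudge.py '{"increments": [[0.005, -0.3, 0.4, 4, 0, 0, 0], [0.005, -0.3, 0.4, 8, 0, 0, 0], [0.005, -0.3, 0.4, 9.4, 0, 0, 0], [0.005, -0.3, 0.4, 9.4, 0, 0, 0]]}' && python3 go.py .4508 -.2399 .095 -.24;  python3 - <<'E'
from workcell import r; from H import *
cs=[r.camera(n) for n in("side","top")]
a=cs[0]["frame"][130:250,235:368]; b=cs[1]["frame"][165:285,250:383]
cv2.imwrite("pics/g.png",cv2.resize(np.hstack([a,b])[:,:,::-1],None,fx=3,fy=3,interpolation=cv2.INTER_CUBIC))
E
```

```text
time: 10.6
ee_pos: [0.4513, -0.2411, 0.1508]
orientation: [-0.001, 0.786, 0.618, -0.0]
wrist_force: [-0.3, -0.9, 0.2]
width: 0.0113
gripper_force: 30.0
shift [ 0.001  -0.0007  0.0558] turn [-0.0016 -0.001   0.0014] j [-0.7224  0.4236  1.5698  0.0001  1.15   -0.4838] t 10.6
```

View pics/g.png

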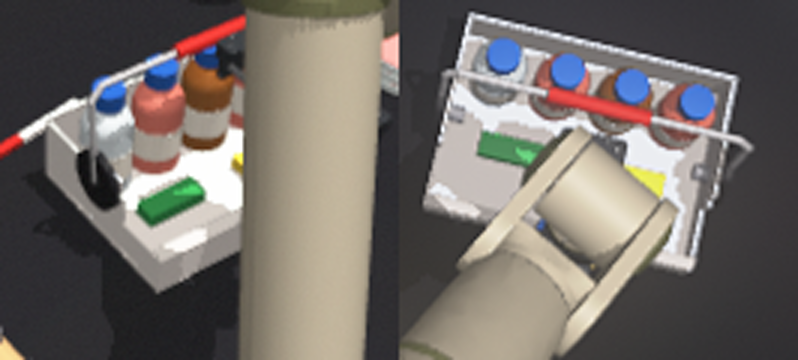

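View is blocked by the arm, but the handle is still up at (600,105) in the top half. Insert by feel.

To row units: 0.018 m is 3.6, 0.01 m is 2.

```bash
python3 nudge.py '{"increments": [[0.005, 0.2, -0.2, 2, 0, 0, 0], [0.005, 0.2, -0.2, 3.6, 0, 0, 0], [0.005, 0.2, -0.2, 3.6, 0, 0, 0]]}'; python3 nudge.py '{"increments": [[0.005, 0, 0, 1, 0, 0, 0], [0.005, 0, 0, 1.8, 0, 0, 0], [0.005, 0, 0, 1.8, 0, 0, 0]]}';python3 nudge.py '{"increments": [[0.005, 0, 0, 0.8, 0, 0, 0], [0.005, 0, 0, 1.2, 0, 0, 0], [0.005, 0, 0, 1.2, 0, 0, 0]]}'
```

```text
time: 11.0
ee_pos: [0.4502, -0.2405, 0.1322]
orientation: [-0.001, 0.787, 0.617, -0.0]
wrist_force: [-0.2, 0.5, -0.2]
width: 0.0112
gripper_force: 30.0
time: 11.3
ee_pos: [0.4504, -0.2408, 0.1237]
orientation: [-0.0, 0.787, 0.617, -0.0]
wrist_force: [-0.1, 0.7, -0.5]
width: 0.0112
gripper_force: 30.0
time: 11.6
ee_pos: [0.4505, -0.2409, 0.118]
orientation: [-0.0, 0.787, 0.617, -0.0]
wrist_force: [-0.5, 0.6, -0.7]
width: 0.0116
gripper_force: 30.0
```

```bash
for i in 1 ; do python3 nudge.py '{"increments": [[0.005, 0, 0, 0.6, 0, 0, 0], [0.005, 0, 0, 1.2, 0, 0, 0], [0.005, 0, 0, 1.2, 0, 0, 0]]}'; python3 nudge.py '{"increments": [[0.005, 0, 0, 0.6, 0, 0, 0], [0.005, 0, 0, 1.2, 0, 0, 0], [0.005, 0, 0, 1.2, 0, 0, 0]]}'; python3 nudge.py '{"increments": [[0.005, 0, 0, 0.6, 0, 0, 0], [0.005, 0, 0, 0.6, 0, 0, 0]]}';  python3 nudge.py '{"increments": [[0.005, 0, 0, 0.6, 0, 0, 0], [0.005, 0, 0, 0.6, 0, 0, 0]]}'; done
```

```text
time: 11.9
ee_pos: [0.4504, -0.2408, 0.1118]
orientation: [-0.0, 0.787, 0.617, -0.0]
wrist_force: [0.8, -0.4, 0.5]
width: 0.0114
gripper_force: 30.0
time: 12.2
ee_pos: [0.4504, -0.2408, 0.1058]
orientation: [-0.0, 0.787, 0.617, -0.0]
wrist_force: [0.6, -0.2, -1.9]
width: 0.0112
gripper_force: 30.0
time: 12.4
ee_pos: [0.4505, -0.2409, 0.1029]
orientation: [-0.0, 0.787, 0.617, -0.0]
wrist_force: [-0.4, 0.2, -0.6]
width: 0.0112
gripper_force: 30.0
time: 12.6
ee_pos: [0.4507, -0.2411, 0.1003]
orientation: [0.0, 0.787, 0.617, 0.0]
wrist_force: [-0.3, -0.3, 4.0]
width: 0.0111
gripper_force: 30.0
```

To row units: 0.002 m is 0.4.

```bash
python3 nudge.py '{"increments": [[0.005, 0, 0, 0.4, 0, 0, 0], [0.005, 0, 0, 0.4, 0, 0, 0]]}'; python3 nudge.py '{"increments": [[0.005, 0, 0, 0.4, 0, 0, 0], [0.005, 0, 0, 0.4, 0, 0, 0]]}'; python3 nudge.py '{"increments": [[0.005, 0, 0, 0.2, 0, 0, 0], [0.005, 0, 0, 0.2, 0, 0, 0]]}';  python3 nudge.py '{"increments": [[0.005, 0, 0, 0.2, 0, 0, 0], [0.005, 0, 0, 0.2, 0, 0, 0]]}'
```

```text
time: 12.8
ee_pos: [0.4508, -0.2411, 0.0986]
orientation: [0.001, 0.787, 0.617, 0.0]
wrist_force: [-0.1, 0.0, 6.6]
width: 0.0113
gripper_force: 30.0
time: 13.0
ee_pos: [0.451, -0.2412, 0.0969]
orientation: [0.001, 0.787, 0.617, 0.0]
wrist_force: [0.3, -0.2, 8.9]
width: 0.0112
gripper_force: 30.0
time: 13.2
ee_pos: [0.451, -0.2412, 0.0961]
orientation: [0.001, 0.787, 0.617, 0.0]
wrist_force: [-0.7, 0.5, 10.1]
width: 0.0112
gripper_force: 30.0
time: 13.4
ee_pos: [0.4511, -0.2413, 0.0953]
orientation: [0.001, 0.787, 0.617, 0.0]
wrist_force: [-1.4, 0.8, 10.9]
width: 0.0114
gripper_force: 30.0
```

```bash
python3 nudge.py '{"increments": [[0.005, 0, 0, 0.2, 0, 0, 0], [0.005, 0, 0, 0.2, 0, 0, 0]]}'; python3 nudge.py '{"increments": [[0.005, 0, 0, 0.2, 0, 0, 0], [0.005, 0, 0, 0.2, 0, 0, 0]]}'; python3 nudge.py '{"increments": [[0.005, 0, 0, 0.2, 0, 0, 0], [0.005, 0, 0, 0.2, 0, 0, 0]]}'
```

```text
time: 13.6
ee_pos: [0.4515, -0.2415, 0.0952]
orientation: [0.002, 0.787, 0.617, 0.0]
wrist_force: [-1.3, 2.8, 19.6]
width: 0.0112
gripper_force: 30.0
time: 13.8
ee_pos: [0.4521, -0.2418, 0.095]
orientation: [0.003, 0.787, 0.617, 0.001]
wrist_force: [0.4, 3.3, 25.0]
width: 0.0114
gripper_force: 30.0
time: 14.0
ee_pos: [0.4527, -0.2421, 0.0947]
orientation: [0.004, 0.787, 0.617, 0.001]
wrist_force: [1.0, 4.2, 30.9]
width: 0.0114
gripper_force: 30.0
```

To row units: -0.0015 m is -0.3.

```bash
python3 nudge.py '{"increments": [[0.005, 0, 0, -0.3, 0, 0, 0], [0.005, 0, 0, -0.3, 0, 0, 0], [0.005, 0, 0, -0.3, 0, 0, 0], [0.005, 0, 0, -0.3, 0, 0, 0]]}'; python3 nudge.py '{"increments": [[0.005, 0, 0, 0, 0, 0, 0], [0.005, 0, 0, 0, 0, 0, 0], [0.005, 0, 0, 0, 0, 0, 0], [0.005, 0, 0, 0, 0, 0, 0], [0.005, 0, 0, 0, 0, 0, 0]]}'
```

```text
time: 14.4
ee_pos: [0.452, -0.2417, 0.095]
orientation: [0.003, 0.787, 0.617, 0.001]
wrist_force: [1.0, 3.0, 19.7]
width: 0.0114
gripper_force: 30.0
time: 14.9
ee_pos: [0.452, -0.2417, 0.095]
orientation: [0.003, 0.787, 0.617, 0.001]
wrist_force: [1.3, 2.2, 19.6]
width: 0.0113
gripper_force: 30.0
```

Run:
```python
from workcell import r; from H import *
c=r.camera("top")
cv2.imwrite("pics/h.png",cv2.resize(c["frame"][130:280,160:400,::-1],None,fx=3.3,fy=3.3,interpolation=cv2.INTER_CUBIC))
```

```text
(no output)
```

View pics/h.png

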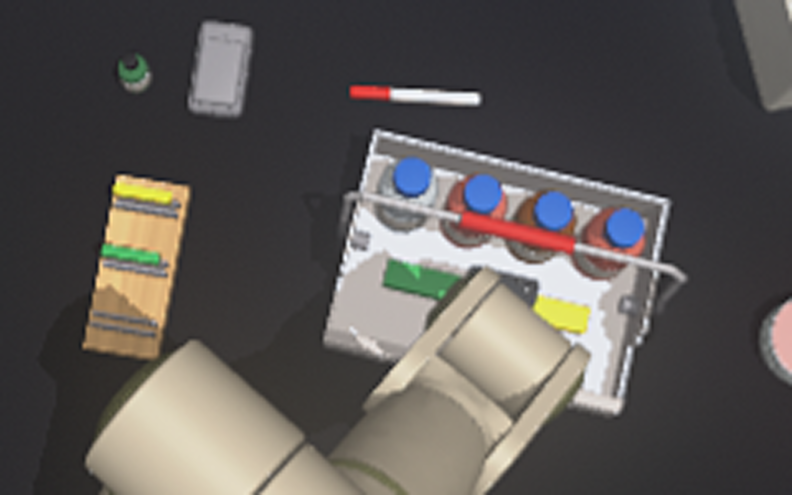

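The handle is still up (sleeve at (517,231)), the spares are in the stand at (143,190) and (130,255), and the bystanders are unmoved. Handing in.

```bash
python3 -c "from workcell import r;print(r.sign_off())"
```

```text
the job is handed in; nothing more can be done
None
```

I handed the job in at about 15 s: the handle is up at its end stop, and the blue holder is still gripped and pressed home at about 20 N. Home was judged by feel (the force jumped at the expected depth), because the arm hid the pocket from both cameras. The spares are still in the stand, and the bystanders in the last picture had not moved.

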